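Draw the two side-core slides out of the mould

ROBOT

A 7-joint arm with a two-finger parallel gripper is mounted at the origin on the work surface. World frame = base frame: x ahead of the robot, y to its left, z up, the work surface at z = 0. Lengths are in m, angles in rad, forces in N, time in s.
With the tool pointing down it reaches from about 0.35 to 0.9 m from the base axis. Payload 7.2 kg.
Tool frame: the origin (TCP) lies midway between the tips of the shut fingers; the grasp point (between the pads) lies robot.grip_depth behind it (robot.grip_depth is the distance from the TCP to the grasp point, in m); z points along the fingers, y is the line along which they close (so a half turn about z gives the same grasp; the last joint's range is limited). The gripper opens to 88 mm and grips with 3 to 60 N. Pads are 20 mm wide; open, the fingers measure 115 mm over their backs; the gripper's body (75 mm by 178 mm) begins 61 mm behind the grasp point.
Start: joints at [1.137, 0.411, -0.013, 1.596, 0.006, 1.134, -0.082], TCP at [0.224, -0.584, 0.223] pointing down, gripper open.
Joint ranges: [-2.95, 2.95], [-0.29, 1.99], [-1.47, 1.44], [0.14, 2.54], [-1.03, 4.17], [0.13, 1.85], [-2.86, 2.86]. Speed limits (rad/s): [2.39, 2.39, 3.01, 3.01, 3.14, 3.14, 3.14].

INTERFACE

Orientations are given as a rotation vector (axis times angle).
In Python, from station import robot gives the robot as it stands.
- The arm moves only by the tool apply_moves, never from a script. Its argument "rows" is text: rows parted by semicolons, each of 7 numbers parted by spaces: the shift along the tool's x, y, z in mm, then the turn, a rotation vector about the tool's x, y, z in degrees, then the closure, from 0 (fully open) to 1 (shut). A call has 1 to 12 rows; each row is the pose to reach, as a shift and turn from the pose commanded when the call began, along the tool's axes at that moment; what a row does not reach only later rows make up. A row lasts 1/8 s, in which the tool goes at most 62.5 mm and 10.7 degrees, less where a joint would pass 70% of its speed; a pose out of reach is approached as far as the arm can. A call with a gripper value outside its range is refused whole. The fingers move at their own pace and stop on an object; the grip force is fixed at half the most. Time passes only in rows, so rows that repeat a pose let the fingers close. It gives the time, the measured TCP pose, the force, the opening and the grip force at its end, in the units of the state.
- robot.observe(): the state, without advancing time (a new reading comes with each control period).
- robot.capture(name): name is "scene" or "top" or "wrist"; returns a dict with "color" (420x560x3 uint8, red, green, blue), "intrinsics" (3x3 intrinsics, pixels), "extrinsics" (4x4, takes a point from world to camera coordinates). Camera axes: x right, y down, z forward; pixel columns grow to the right and rows downward; lengths in m; the calibration is good to about 2 mm. A picture is of the moment at which its call begins. There is no depth.
- robot.sign_off(): hands the job in; it is judged then, once.
The state is a dict: "t": time; "qpos": joint angles; "qvel": joint speeds; "joint_efforts": joint torques, N m; "tcp_pos": TCP position; "eef_rot": TCP orientation; "wrist_force": force on the tool from outside, world axes, zero at the start; "moment": the same for the moment, N m; "gripper_width": finger opening in m; "grasp_force": force on a finger pad.
Only numpy, scipy, OpenCV 4.12 (cv2) and the standard library are available. Lean on these libraries where they do the work, as an engineer would, in place of code of your own. Each camera call takes 0.05 s, during which the arm holds its last target. There are 200 camera calls.

TASK

Free the moulded shells: hook a fingertip behind the upright lip of the narrow slide and draw it out of the mould all the way to its stop; only then draw the wide slide out to its stop the same way. Do not grip the lips - keep off the rubber bumper on their outer face and ends - and leave the tape roll, the jar and the dowel pin where they are. Finish with both slides out and the hand clear.

Things in the scene. Friction and masses are not known exactly. Their poses are not given: they have to be found in the camera images.
- mould: Aluminium mould half on a steel plate, fixed to the bench; yaw within 0.5 rad. Origin on the bench plane, z up, x away from the robot along the rails: slides draw out along -x. Plate 340 (x) by 320 (y) by 20 mm, centred. Block x 0 to 160, y -150 to 150, top z 75 mm; its front face is x = 0. Two pillars at its rear corners (x 145, y +-135) reach z 105 mm.
- narrow_slide (a joint): Narrow slide's travel, m: 0 home, 0.080 out at its hard stop; starts 0 to 0.012. On rails at y = +70 or -70 mm of the mould (the wide slide at the other). Bed top 50 mm above the bench; upright lip at its outer end, 50 mm wide, 10 thick, top at 90 mm. Open pocket from lip to mould face: 66 mm long at 0. About 0.6 kg; needs about 4 N to draw, stays where left.
- narrow_lip (a point): Middle of the top edge of the inner face (the face towards the mould) of the narrow slide's lip, 90 mm above the bench, 40 mm above the bed; moves with the slide. x axis points into the mould, along the rail; y along the lip; z up.
- narrow_bumper: Black rubber bumper over the outer face (5 mm thick) and both ends of the narrow lip, 36 to 84 mm above the bench, 60 mm over the ends. Must not be pressed. Its origin is the slide's: on the rail's centre line, 20 mm above the bench, 66 mm from the lip's inner face towards the mould.
- wide_slide (a joint): Travel of the wide slide in m, same meaning and behaviour: 0 = home, 0.080 = out against its hard stop, starts between 0 and 0.012. Same shape and heights as the narrow slide, but bed and lip are 100 mm wide.
- wide_lip (a point): Middle of the top edge of the inner face of the wide slide's lip, 90 mm above the bench; axes as for narrow_lip.
- wide_bumper: Black rubber bumper over the outer face and ends of the wide lip, 110 mm over the ends; otherwise as the narrow one. It must not be pressed.
- tape: Yellow roll of tape lying flat on the bench to the left of the mould plate, 90 mm across, 25 mm high. Origin at the centre of its underside. Bystander.
- jar: Closed jar of 64 mm diameter, 75 mm high, standing on the bench to the right of the mould plate. Origin at the centre of its underside. Bystander.
- dowel: Loose steel dowel pin, 20 mm diameter, 40 mm tall, standing on the middle of the mould's top (its top 115 mm above the bench). Origin at the centre of its underside. Bystander.

How it is judged:
By the outcome, as a careful person would: the job done as asked, in the order asked, and still so for the second after the job is handed in, with the robot touching nothing.
It also fails if it takes over 48 s, if anything falls off the work surface, if the arm or the gripper's body presses on something with over 40 N, if the wrist force passes 120 N, or if a joint passes its speed limit or range.

## Working session

There is one attempt and no reset: what is moved stays moved. The work goes in short steps, Python scripts to look and compute and a tool call to move; the robot and the scene stay as the last step left them, time stands still between calls to the robot, and variables do not carry over. Pictures are saved under pics/ and viewed, at most 10 in all, crops included, and the job is handed in when it is done.

Besides the shell and the picture viewer there is one more tool, called after "Request:" as name(argument=value, ...) on one line, values as JSON. apply_moves: Moves the arm, as the interface text tells. Its arguments: {"type":"object","properties":{"rows":{"type":"string"}},"required":["rows"]}

```bash
mkdir -p pics; ls; python3 - <<'E'
from station import robot
import cv2,numpy as np
for n in ["scene","top"]:
    c=robot.capture(n); cv2.imwrite(f"pics/{n}0.png",cv2.resize(c["color"][:,:,::-1],(800,600),interpolation=cv2.INTER_CUBIC))
    np.savez(f"{n}0.npz",**c)
    print(n,c["intrinsics"].tolist(),np.round(c["extrinsics"],3).tolist())
s=robot.observe();print(s["t"],s["tcp_pos"],s["eef_rot"],s["gripper_width"],robot.grip_depth)
E
```

```text
pics
scene [[428.73585765453066, 0.0, 285.0343693897079], [0.0, 428.73585765453066, 209.26223625221382], [0.0, 0.0, 1.0]] [[-0.715, 0.699, 0.006, 0.427], [0.464, 0.481, -0.744, -0.255], [-0.523, -0.529, -0.668, 1.296], [0.0, 0.0, 0.0, 1.0]]
top [[446.75885823259426, 0.0, 284.7859621024084], [0.0, 446.75885823259426, 216.3732400764639], [0.0, 0.0, 1.0]] [[0.011, -1.0, -0.006, 0.035], [-0.991, -0.01, -0.135, 0.631], [0.135, 0.007, -0.991, 0.929], [0.0, 0.0, 0.0, 1.0]]
0.1 [ 0.22337495 -0.58325025  0.22190376] [-3.08781729e+00 -5.71228060e-01  5.83414045e-04] 0.0877842357118931 0.0187
```

View pics/scene0.png

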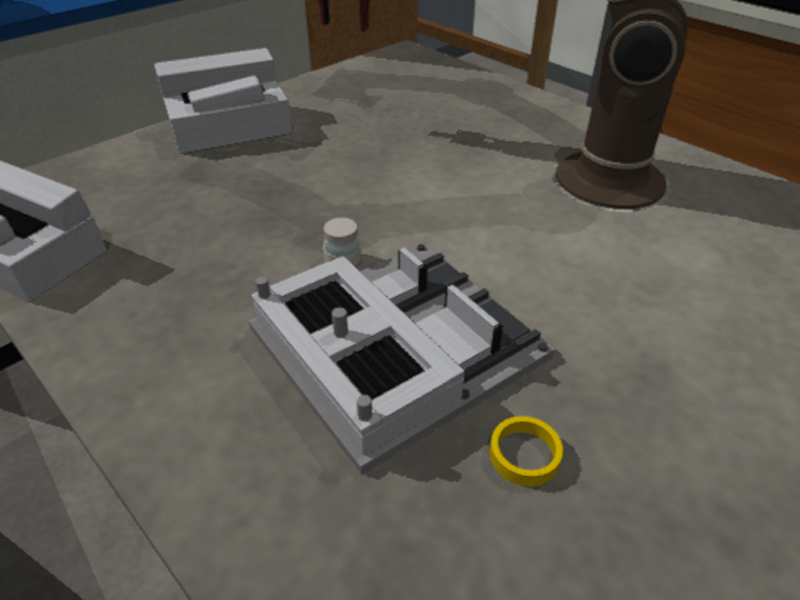

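View pics/top0.png

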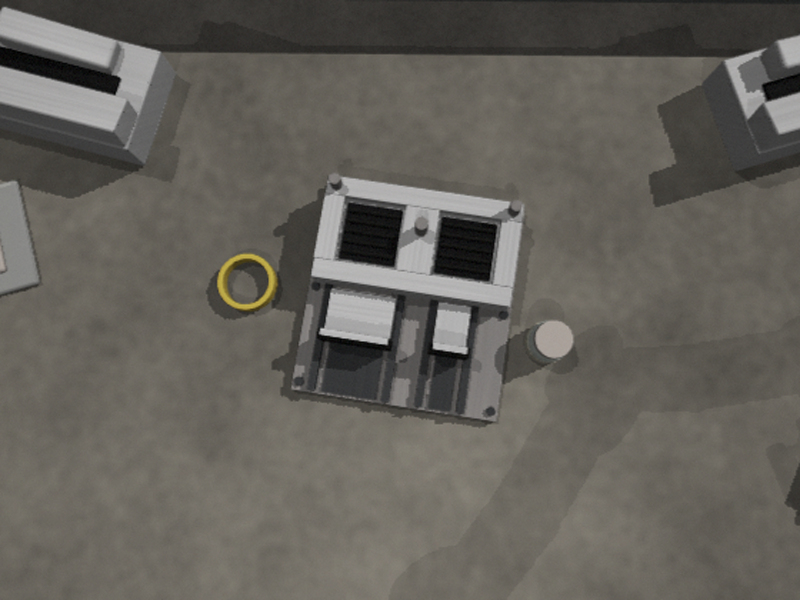

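The scene view shows the mould with the narrow slide's lip near (415,268) and the wide lip near (475,315). In the top view the narrow lip is near (450,350) and the wide one near (358,340). The jar is at (553,342) and the tape at (247,282). I'll enlarge both views.

```bash
python3 - <<'E'
import cv2,numpy as np
def crop(n,x0,y0,w,h,s):
    c=np.load(f"{n}0.npz")["color"][y0:y0+h,x0:x0+w,::-1]
    im=cv2.resize(c,None,fx=s,fy=s,interpolation=cv2.INTER_CUBIC)
    im=cv2.convertScaleAbs(im,alpha=1.3,beta=10)
    for x in range(-(-x0//10)*10,x0+w,10):
        cv2.line(im,((x-x0)*s,0),((x-x0)*s,6 if x%20 else 14),(0,255,255),1)
        if x%20==0: cv2.putText(im,str(x),((x-x0)*s+2,14),0,.4,(0,255,255),1)
    for y in range(-(-y0//10)*10,y0+h,10):
        cv2.line(im,(0,(y-y0)*s),(6 if y%20 else 14,(y-y0)*s),(0,255,255),1)
        if y%20==0: cv2.putText(im,str(y),(16,(y-y0)*s+4),0,.4,(0,255,255),1)
    cv2.imwrite(f"pics/{n}_crop.png",im)
crop("top",200,180,160,118,5)
crop("scene",250,168,140,112,5)
E
```

```text
(no output)
```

View pics/top_crop.png

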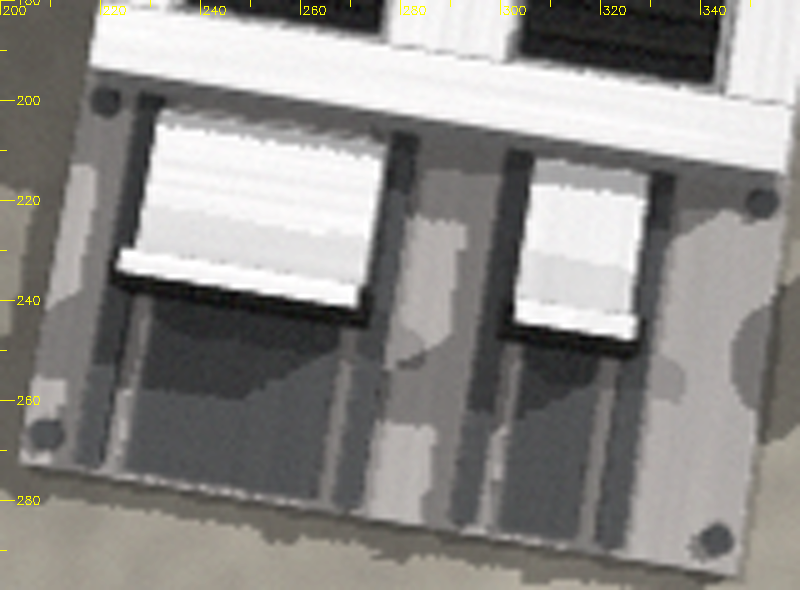

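View pics/scene_crop.png

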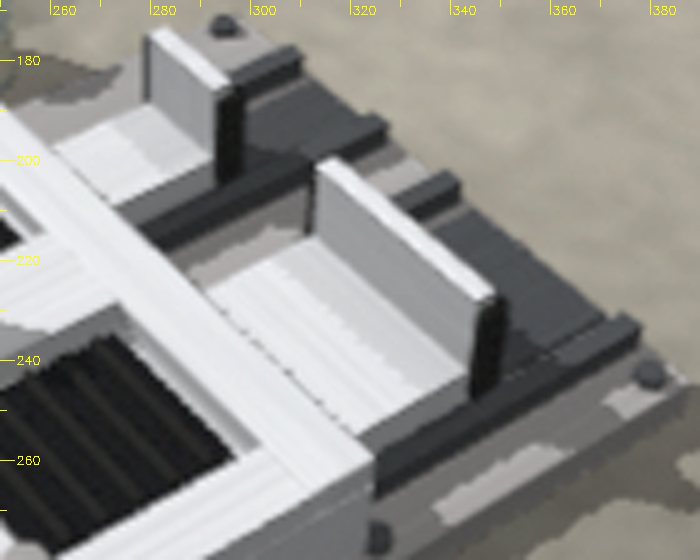

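The top crop shows the inner top edges of the lips: narrow from (303.6,239.4) to (327.4,243.4), wide from (224.4,229.8) to (272,237.6). In the scene crop narrow runs from (279.6,176.4) to (293.4,186.4), and wide from (313.2,202.4) to (345,228.8). Block front corners and plate corners are visible too. The narrow slide is on the right (y = -70).

```bash
cat > geo.py <<'E'
import numpy as np,cv2
from scipy.optimize import least_squares
def P(c): return c["intrinsics"]@c["extrinsics"][:3]
def proj(c,X):
    q=P(c)@np.append(X,1); return q[:2]/q[2]
C={n:np.load(f"{n}0.npz") for n in("scene","top")}
E
python3 - <<'E'
from geo import *
pairs={"nL":((279.6,176.4),(303.6,239.4)),"nR":((293.4,186.4),(327.4,243.4)),"wL":None}
# scene ordering: scene camera faces robot; match by triangulation of both options
T={"n":[(303.6,239.4),(327.4,243.4)],"w":[(224.4,229.8),(272,237.6)]}
S={"n":[(293.4,186.4),(279.6,176.4)],"w":[(345,228.8),(313.2,202.4)]}
for k in"nw":
    for t,s in zip(T[k],S[k]):
        X=cv2.triangulatePoints(P(C["top"]),P(C["scene"]),np.array(t),np.array(s)); print(k,np.round((X[:3]/X[3]).ravel(),4))
obs=[("top",(0,.15,.075),(218.4,193.4)),("top",(0,-.15,.075),(356.6,214.4)),("scene",(0,.15,.075),(324.6,259)),
("top",(-.17,.16,.02),(204.4,272.4)),("top",(-.17,-.16,.02),(348,295))]
def f(p):
    x,y,a,sn,sw=p;R=np.array([[np.cos(a),-np.sin(a)],[np.sin(a),np.cos(a)]])
    W=lambda m:np.append(R@m[:2]+[x,y],m[2]); r=[]
    for n,m,u in obs: r.append(proj(C[n],W(m))-u)
    for k,yc,h,s in(("n",-.07,.025,sn),("w",.07,.05,sw)):
        for D,n in((T,"top"),(S,"scene")):
            for sg,u in zip((1,-1),D[k]): r.append(proj(C[n],W((-.066-s,yc+sg*h,.09)))-u)
    return np.ravel(r)
r=least_squares(f,[.55,0,-.1,0,0]);print(np.round(r.x,4));print(np.round(r.fun.reshape(-1,2),1).tolist())
x,y,a,sn,sw=r.x
for k,yc,s in(("n",-.07,sn),("w",.07,sw)): print(k,x+np.cos(a)*(-.066-s)-np.sin(a)*yc, y+np.sin(a)*(-.066-s)+np.cos(a)*yc)
E
```

```text
n [0.5768 0.0028 0.0856]
n [ 0.5697 -0.0471  0.0815]
w [0.5959 0.1663 0.0844]
w [0.5809 0.0674 0.082 ]
[ 0.6541  0.0374 -0.1434  0.0048  0.0092]
[[-1.4, -0.6], [0.7, -0.2], [0.6, -0.3], [-1.5, -0.3], [-0.4, -0.1], [-0.4, -0.3], [-0.1, -0.5], [-0.7, -1.5], [-0.3, -2.8], [-0.6, -0.8], [-0.3, -1.2], [0.4, -1.7], [-0.1, -2.4]]
n 0.5740441718696493 -0.021731099816539916
w 0.5897211780090112 0.11745734354541155
```

```bash
cat >> geo.py <<'E'
from scipy.spatial.transform import Rotation as R3
M=np.array([.6541,.0374,-.1434])
def w(m):
    a=M[2]; return np.array([M[0]+np.cos(a)*m[0]-np.sin(a)*m[1],M[1]+np.sin(a)*m[0]+np.cos(a)*m[1],m[2]])
def delta(s,m):
    R=R3.from_rotvec(s["eef_rot"]); tgt=R3.from_euler("z",M[2])*R3.from_euler("x",np.pi)
    return np.round(R.inv().apply(w(m)-s["tcp_pos"])*1e3,1),np.round((R.inv()*tgt).as_rotvec(True),1)
E
python3 - <<'E'
from geo import *
from station import robot
s=robot.observe(); print(w((-.045,-.07,.2)),delta(s,(-.045,-.07,.2)))
E
```

```text
[ 0.59955826 -0.0254506   0.2       ] (array([ 550.8, -386.3,   22.4]), array([-0.1,  0. , 29.2]))
```

Request:
apply_moves(rows="50 -35 0 0 0 3 1; 100 -70 0 0 0 6 1; 150 -105 0 0 0 9 1; 200 -140 0 0 0 12 1; 250 -175 0 0 0 15 1; 300 -210 0 0 0 18 1; 350 -245 5 0 0 21 1; 400 -280 10 0 0 24 1; 450 -315 15 0 0 27 1; 500 -350 20 0 0 29.2 1; 551 -386 22 0 0 29.2 1; 551 -386 22 0 0 29.2 1")

```text
t: 1.6
tcp_pos: [0.6013, -0.0197, 0.1996]
eef_rot: [-3.131, 0.213, 0.001]
wrist_force: [0.2, 0.1, -0.8]
gripper_width: 0.0005
grasp_force: 0.0
```

```bash
python3 - <<'E'
from geo import *
from station import robot
s=robot.observe(); print(s["t"],s["tcp_pos"],s["gripper_width"],delta(s,(-.045,-.07,.12)))
c=robot.capture("wrist"); np.savez("wrist0.npz",**c)
im=cv2.resize(c["color"][:,:,::-1],(800,600),interpolation=cv2.INTER_CUBIC)
k=800/560
for yc,h,sl in((-.07,.025,.0048),(.07,.05,.0092)):
    for sg in(1,-1):
        u=proj(c,w((-.066-sl,yc+sg*h,.09)));print(u); cv2.circle(im,tuple(int(v*k) for v in u),3,(0,0,255),1)
for sg in(1,-1):
    u=proj(c,w((0,.15*sg,.075)));cv2.circle(im,tuple(int(v*k) for v in u),3,(255,0,255),1)
u=proj(c,s["tcp_pos"]);cv2.circle(im,tuple(int(v*k) for v in u),3,(0,255,0),1)
cv2.imwrite("pics/wrist0.png",im)
E
```

```text
1.6 [ 0.60125295 -0.0197115   0.1996363 ] 0.0005124486584425584 (array([-0.8,  6.2, 79.6]), array([-0.2,  0.1,  0.4]))
[260.6808614  235.78981171]
[312.73492065 236.24637805]
[ 89.75865032 238.56847163]
[193.36239557 239.47816263]
```

View pics/wrist0.png

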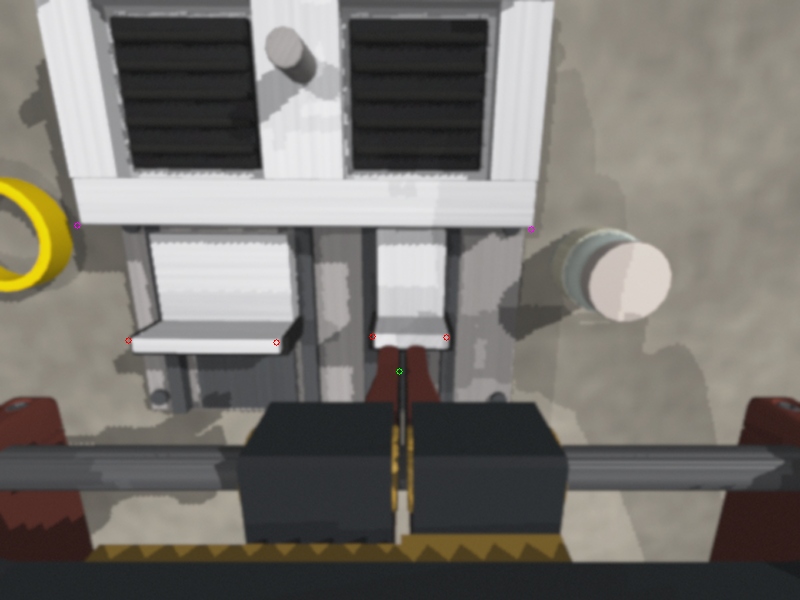

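The overlay sits within about 2 mm: the real features (narrow lip's inner top edge at y≈333, x 374–448; block front corners (80,223) and (535,226)) lie 2 mm further along +x than predicted. The 6 mm lateral offset should be tracking lag. I'll descend in two stages.

Request:
apply_moves(rows="1 0 20 0 0 0 1; 2 0 50 0 0 0 1; 2 0 80 0 0 0 1; 2 0 80 0 0 0 1; 2 0 80 0 0 0 1")

```text
t: 2.28
tcp_pos: [0.6023, -0.0274, 0.1217]
eef_rot: [3.133, -0.228, 0.001]
wrist_force: [-0.4, -0.3, 0.9]
gripper_width: 0.0004
grasp_force: 0.0
```

```bash
sed -i 's/\.6541,\.0374/.6561,.0372/' geo.py; python3 - <<'E'
from geo import *
from station import robot
s=robot.observe(); print(s["t"],s["tcp_pos"],delta(s,(-.045,-.07,.062)))
c=robot.capture("wrist")
im=cv2.resize(c["color"][:,:,::-1],(800,600),interpolation=cv2.INTER_CUBIC)
k=800/560
for yc,h,sl in((-.07,.025,.0048),(.07,.05,.0092)):
    for sg in(1,-1):
        u=proj(c,w((-.066-sl,yc+sg*h,.09)));cv2.circle(im,tuple(int(v*k) for v in u),3,(0,0,255),1)
for X in [s["tcp_pos"],w((-.035,-.0565,.12)),w((-.035,-.0835,.12))]:
    u=proj(c,X);cv2.circle(im,tuple(int(v*k) for v in u),3,(0,255,0),1)
cv2.imwrite("pics/wrist1.png",im)
E
```

```text
2.275 [ 0.60226274 -0.02742574  0.12174117] (array([-1. , -1.7, 59.7]), array([ 0. , -0.1, -0.1]))
```

View pics/wrist1.png

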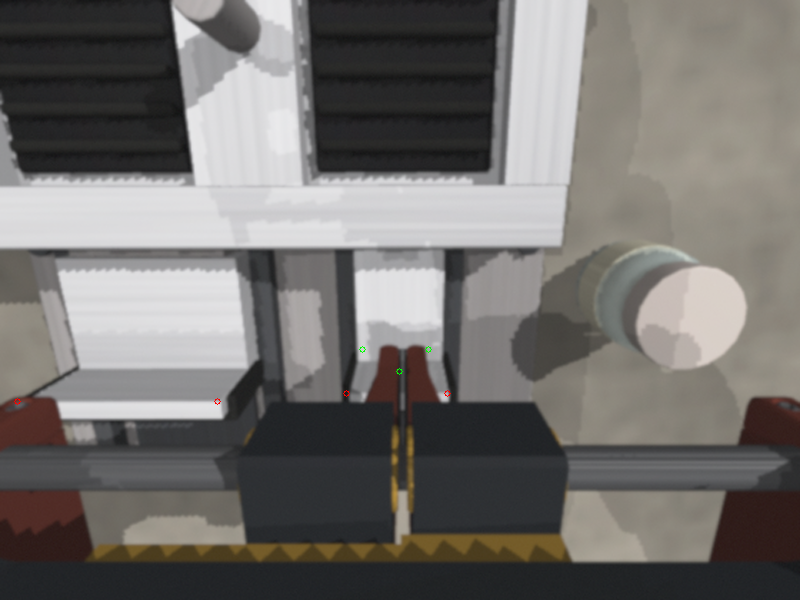

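The fingers are shut and centred on the narrow bed (x≈400), with the fingertip front at y≈348 between the block face and the lip edge at y≈392. I'll go down into the pocket.

Request:
apply_moves(rows="0 0 15 0 0 0 1; 0 0 30 0 0 0 1; 0 0 45 0 0 0 1; 0 0 58 0 0 0 1; 0 0 58 0 0 0 1; 0 0 58 0 0 0 1")

```text
t: 3.08
tcp_pos: [0.6022, -0.0263, 0.0628]
eef_rot: [-3.133, 0.226, -0.0]
wrist_force: [-0.1, 0.3, -1.1]
gripper_width: 0.0004
grasp_force: 0.0
```

Request:
apply_moves(rows="-7 0 0 0 0 0 1; -13 0 0 0 0 0 1; -17 0 0 0 0 0 1; -22 0 0 0 0 0 1; -28 0 0 0 0 0 1; -35 0 0 0 0 0 1; -42 0 0 0 0 0 1; -49 0 0 0 0 0 1; -55 0 0 0 0 0 1; -60 0 0 0 0 0 1; -60 0 0 0 0 0 1")

```text
t: 4.45
tcp_pos: [0.5417, -0.0176, 0.0625]
eef_rot: [3.133, -0.226, -0.002]
wrist_force: [1.3, -1.0, 0.9]
gripper_width: 0.0008
grasp_force: 1.0
```

Request:
apply_moves(rows="-6 0 0 0 0 0 1; -12 0 0 0 0 0 1; -18 0 0 0 0 0 1; -22 0 0 0 0 0 1; -25 0 0 0 0 0 1; -27 0 0 0 0 0 1")

```text
t: 5.2
tcp_pos: [0.5155, -0.0139, 0.0625]
eef_rot: [3.133, -0.226, -0.001]
wrist_force: [3.7, -0.7, -1.5]
gripper_width: 0.0006
grasp_force: 2.1
```

Drag of about 4 N, as expected. I'll continue gently to the stop.

Request:
apply_moves(rows="-1.5 0 0 0 0 0 1; -3 0 0 0 0 0 1; -4 0 0 0 0 0 1; -5 0 0 0 0 0 1; -6 0 0 0 0 0 1")

```text
t: 5.82
tcp_pos: [0.5118, -0.0133, 0.0626]
eef_rot: [-3.133, 0.226, -0.006]
wrist_force: [12.3, -1.6, -11.8]
gripper_width: 0.0003
grasp_force: 6.2
```

Request:
apply_moves(rows="-1 0 0 0 0 0 1; -2 0 0 0 0 0 1; -3 0 0 0 0 0 1; -3 0 0 0 0 0 1; -3 0 0 0 0 0 1")

```text
t: 6.45
tcp_pos: [0.5118, -0.0133, 0.063]
eef_rot: [-3.132, 0.227, -0.014]
wrist_force: [18.9, -2.8, -17.0]
gripper_width: 0.0007
grasp_force: 9.9
```

The TCP no longer advances while the force rises, so this is the hard stop. I'll back off into the pocket, rise, and check.

Request:
apply_moves(rows="6 0 0 0 0 0 1; 14 0 0 0 0 0 1; 22 0 0 0 0 0 1; 22 0 0 0 0 0 1; 22 0 -20 0 0 0 1; 22 0 -45 0 0 0 1; 22 0 -70 0 0 0 1; 22 0 -70 0 0 0 1")

```text
t: 7.45
tcp_pos: [0.5296, -0.0157, 0.1342]
eef_rot: [-3.133, 0.226, -0.005]
wrist_force: [0.5, -0.2, 0.8]
gripper_width: 0.0004
grasp_force: 0.0
```

```bash
python3 - <<'E'
from geo import *
from station import robot
s=robot.observe(); print(s["t"],s["tcp_pos"],s["wrist_force"],delta(s,(-.046,.07,.13)))
c=robot.capture("top"); x,y,ww,h=200,180,160,118
im=cv2.resize(c["color"][y:y+h,x:x+ww,::-1],None,fx=5,fy=5,interpolation=cv2.INTER_CUBIC)
for yc,hh,sl in((-.07,.025,.08),(.07,.05,.0092)):
    for sg in(1,-1):
        u=proj(c,w((-.066-sl,yc+sg*hh,.09)));cv2.circle(im,(int((u[0]-x)*5),int((u[1]-y)*5)),4,(0,0,255),1)
cv2.imwrite("pics/top1.png",im)
E
```

```text
7.45 [ 0.52962149 -0.01570175  0.13421739] [ 0.50754257 -0.17803648  0.8362509 ] (array([  71.5, -140.5,    4.5]), array([-0. , -0.2, -0. ]))
```

View pics/top1.png

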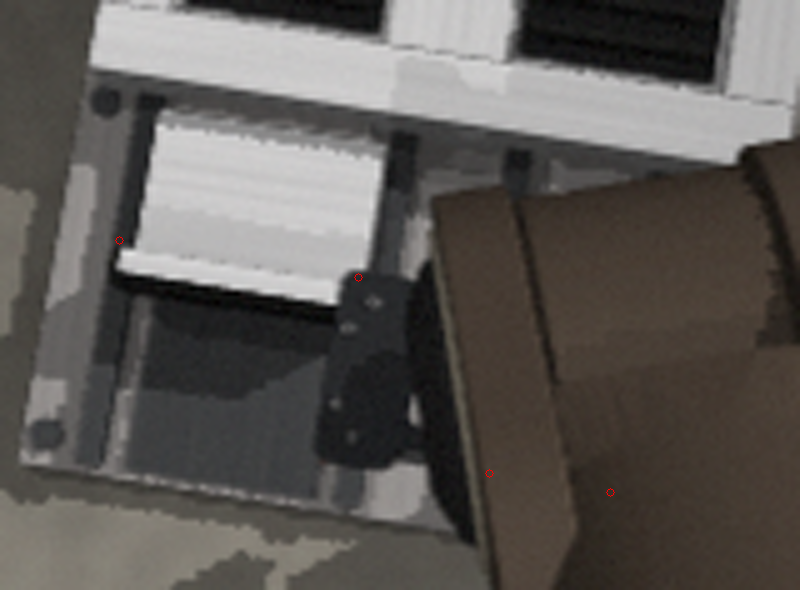

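The arm hides the narrow slide here. The TCP at the stop works out to mould x = -0.1356, against -0.136 expected, so the slide is fully out. The wide lip is unmoved: its inner top edge runs from about (122,249), as before. Next I'll move over the wide pocket.

Request:
apply_moves(rows="18 -35 0 0 0 0 1; 36 -70 0 0 0 0 1; 54 -105 0 0 0 0 1; 71 -141 0 0 0 0 1; 71 -141 0 0 0 0 1; 71 -141 0 0 0 0 1; 71 -141 0 0 0 0 1")

```text
t: 8.38
tcp_pos: [0.6186, 0.112, 0.1321]
eef_rot: [3.132, -0.228, -0.002]
wrist_force: [-0.8, -0.4, 0.0]
gripper_width: 0.0005
grasp_force: 0.0
```

```bash
python3 - <<'E'
from geo import *
from station import robot
s=robot.observe(); print(s["t"],s["tcp_pos"],s["wrist_force"],delta(s,(-.046,.07,.062)))
c=robot.capture("wrist")
im=cv2.resize(c["color"][:,:,::-1],(800,600),interpolation=cv2.INTER_CUBIC)
k=800/560
for yc,h,sl in((-.07,.025,.08),(.07,.05,.0092)):
    for sg in(1,-1):
        u=proj(c,w((-.066-sl,yc+sg*h,.09)));cv2.circle(im,tuple(int(v*k) for v in u),3,(0,0,255),1)
u=proj(c,s["tcp_pos"]);cv2.circle(im,tuple(int(v*k) for v in u),3,(0,255,0),1)
cv2.imwrite("pics/wrist2.png",im)
E
```

```text
8.375 [0.61859786 0.11195098 0.13211396] [-0.78122167 -0.3905633   0.02638739] (array([ 1.9, -1.5, 70.1]), array([ 0.1,  0.1, -0.1]))
```

View pics/wrist2.png

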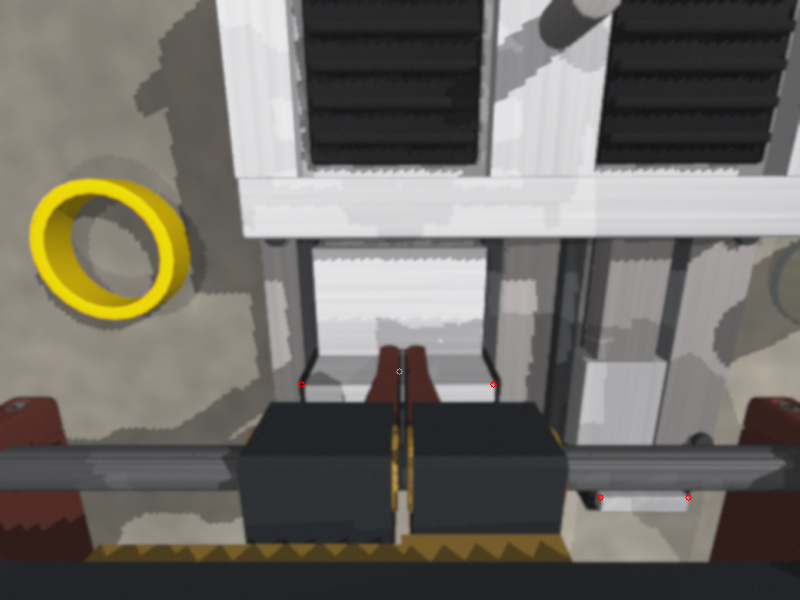

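The narrow slide is out: its lip's inner edge at (600–688, 497) coincides with the 0.080 prediction. The wide lip's inner edge is at y≈384, x 302–493, also on the prediction, and the fingers are centred over that pocket. I'll go down.

Request:
apply_moves(rows="1 0 15 0 0 0 1; 2 0 30 0 0 0 1; 2 0 45 0 0 0 1; 2 0 58 0 0 0 1; 2 0 69 0 0 0 1; 2 0 69 0 0 0 1; 2 0 69 0 0 0 1")

```text
t: 9.3
tcp_pos: [0.6215, 0.1134, 0.064]
eef_rot: [-3.133, 0.226, -0.001]
wrist_force: [0.1, -0.3, 0.3]
gripper_width: 0.0004
grasp_force: 0.0
```

Request:
apply_moves(rows="-7 0 0 0 0 0 1; -12 0 0 0 0 0 1; -16 0 0 0 0 0 1; -21 0 0 0 0 0 1; -27 0 0 0 0 0 1; -34 0 0 0 0 0 1; -41 0 0 0 0 0 1; -48 0 0 0 0 0 1; -54 0 0 0 0 0 1; -60 0 0 0 0 0 1; -65 0 0 0 0 0 1")

```text
t: 10.68
tcp_pos: [0.5567, 0.1227, 0.0639]
eef_rot: [-3.133, 0.226, -0.001]
wrist_force: [4.3, -1.2, 1.8]
gripper_width: 0.0004
grasp_force: 2.2
```

Request:
apply_moves(rows="-6 0 0 0 0 0 1; -11 0 0 0 0 0 1; -15 0 0 0 0 0 1; -18 0 0 0 0 0 1; -20 0 0 0 0 0 1; -22 0 0 0 0 0 1; -24 0 0 0 0 0 1; -26 0 0 0 0 0 1; -28 0 0 0 0 0 1; -28 0 0 0 0 0 1")

```text
t: 11.92
tcp_pos: [0.5318, 0.1264, 0.0637]
eef_rot: [-3.132, 0.227, -0.007]
wrist_force: [13.1, -1.2, -5.0]
gripper_width: 0.0004
grasp_force: 6.6
```

Request:
apply_moves(rows="-1 0 0 0 0 0 1; -2 0 0 0 0 0 1; -3 0 0 0 0 0 1; -3 0 0 0 0 0 1; -3 0 0 0 0 0 1")

```text
t: 12.55
tcp_pos: [0.5318, 0.1263, 0.0638]
eef_rot: [-3.131, 0.228, -0.015]
wrist_force: [22.5, -3.0, -13.2]
gripper_width: 0.0002
grasp_force: 11.5
```

The wide slide is on its stop too: mould x ≈ -0.1358, and the force rises with no motion. I'll back off, rise and move away high.

Request:
apply_moves(rows="6 0 0 0 0 0 1; 14 0 0 0 0 0 1; 22 0 0 0 0 0 1; 22 0 0 0 0 0 1; 22 0 -20 0 0 0 1; 22 0 -50 0 0 0 1; 22 0 -90 0 0 0 1; 22 0 -130 0 0 0 1; -20 0 -170 0 0 0 1; -70 0 -190 0 0 0 1; -120 0 -200 0 0 0 1; -120 0 -200 0 0 0 1")

```text
t: 14.05
tcp_pos: [0.4048, 0.145, 0.2648]
eef_rot: [3.133, -0.221, 0.003]
wrist_force: [0.3, -0.1, 0.1]
gripper_width: 0.0004
grasp_force: 0.0
```

```bash
python3 - <<'E'
from geo import *
from station import robot
s=robot.observe(); print(s["t"],s["tcp_pos"],s["wrist_force"])
c=robot.capture("scene")
im=c["color"][:,:,::-1].copy()
im=cv2.resize(im[120:370,150:450],None,fx=2.4,fy=2.4,interpolation=cv2.INTER_CUBIC)
for yc,hh in((-.07,.025),(.07,.05)):
    for sg in(1,-1):
        u=proj(c,w((-.146,yc+sg*hh,.09)));cv2.circle(im,(int((u[0]-150)*2.4),int((u[1]-120)*2.4)),4,(0,0,255),1)
cv2.imwrite("pics/scene1.png",im)
E
```

```text
14.05 [0.40478972 0.14498166 0.26475442] [ 0.32225955 -0.07721206  0.07519704]
```

View pics/scene1.png

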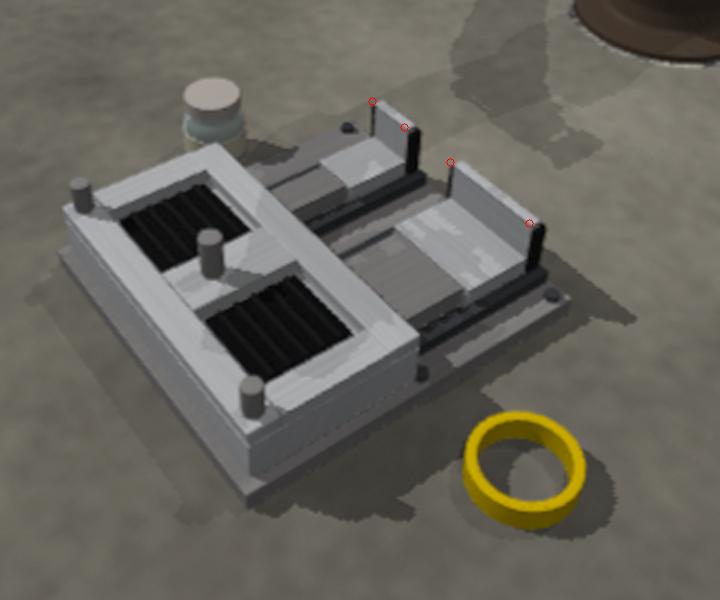

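Both slides are out at the 0.080 predictions: the narrow lip runs from (373,101) to (405,127), the wide one from (450,162) to (529,223). The jar, dowel and tape are undisturbed and the hand is clear.

```bash
python3 -c "
from station import robot
print(robot.sign_off())"
```

```text
the job is handed in; nothing more can be done
None
```

Both slides are drawn out to their hard stops, narrow first and then wide; the hand is clear, the tape roll, jar and dowel pin are where they were, and the job was handed in at about 14 s.

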